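Set the coffee mill's grind and hold the purge run

ROBOT

A 7-joint arm with a two-finger parallel gripper is mounted at the origin on the work surface. World frame = base frame: x ahead of the robot, y to its left, z up, the work surface at z = 0. Lengths are in m, angles in rad, forces in N, time in s.
With the tool pointing down it reaches from about 0.35 to 0.9 m from the base axis. Payload 7.2 kg.
Tool frame: the origin (TCP) lies midway between the tips of the shut fingers; the grasp point (between the pads) lies 19 mm behind it (arm.pinch_z is the distance from the TCP to the grasp point, in m); z points along the fingers, x is the direction in which the jaws open and shut, and the axes are right-handed (so a half turn about z gives the same grasp; the last joint's range is limited). The gripper opens to 88 mm and grips with 3 to 60 N. Pads are 20 mm wide; open, the fingers measure 115 mm over their backs; the gripper's body (75 mm by 178 mm) begins 61 mm behind the grasp point.
Start: joints at [-0.068, 0.411, -0.013, 1.596, 0.006, 1.134, -0.082], TCP at [0.625, -0, 0.223] pointing down, gripper open.
Joint ranges: [-2.95, 2.95], [-0.29, 1.99], [-1.47, 1.44], [0.14, 2.54], [-1.03, 4.17], [0.13, 1.85], [-2.86, 2.86]. Speed limits (rad/s): [2.39, 2.39, 3.01, 3.01, 3.14, 3.14, 3.14].

INTERFACE

Orientations are given as [roll, pitch, yaw] about the fixed x, y, z axes, in that order (R = Rz(yaw) Ry(pitch) Rx(roll)).
In Python, from rig import status, viewer, arm gives the robot as it stands.
- The arm moves only by the tool servo_tool, never from a script. Its argument "targets" is a list of rows, each an object with "slide": the shift along the world's x, y, z in cm, a list of three; "turn": the turn, a rotation vector about the world's x, y, z in rad, a list of three. In form: [{"slide": [x, y, z], "turn": [ax, ay, az]}, ...]. A call has 1 to 5 rows; each row is the pose to reach, as a shift and turn from the pose measured when the call began; what a row does not reach only later rows make up. A row lasts 1/12 s, in which the tool goes at most 41.7 mm and 7.16 degrees, less where a joint would pass 70% of its speed; a pose out of reach is approached as far as the arm can. A call with a gripper value outside its range is refused whole. "claw" is the finger opening in cm, from 0 to 8.78, set as the call begins (left out, the last holds). The fingers move at their own pace and stop on an object; "squeeze" is the grip in N (left out, the last holds). Time passes only in rows, so rows that repeat a pose let the fingers close. It gives the time, the measured TCP pose, the force and the opening at its end, in the units of the state.
- status.state(): the state, without advancing time (a new reading comes with each control period).
- viewer.grab_frame(name): name is "scene" or "side" or "wrist"; returns a dict with "frame" (420x560x3 uint8, red, green, blue), "K" (3x3 intrinsics, pixels), "world_from_camera" (4x4, takes a point from camera to world coordinates); the wrist camera has in their place "hand_eye" (4x4, takes a point from camera to tool coordinates, whose origin is the TCP and whose axes are the tool frame's). Camera axes: x right, y down, z forward; pixel columns grow to the right and rows downward; lengths in m; the calibration is good to about 2 mm. A picture is of the moment at which its call begins: read the wrist's pose just before it. There is no depth.
- arm.sign_off(): hands the job in, once; it reports no verdict.
The state is a dict: "t": time; "q": joint angles; "joint_vel": joint speeds; "joint_efforts": joint torques, N m; "tcp_pos": TCP position; "orientation": TCP orientation; "wrist_force": force on the tool from outside, world axes, zero at the start; "ft_torque": the same for the moment, N m; "gripper_width": opening from 0.0 (shut) to 1.0 (fully open).
Only numpy, scipy, OpenCV 4.12 (cv2) and the standard library are available. Lean on these libraries where they do the work, as an engineer would, in place of code of your own. Each camera call takes 0.05 s, during which the arm holds its last target.

TASK

Get the coffee mill ready for a coarser brew: turn the grind sleeve clockwise to setting 5 and let go of it. Then, with the grind left at 5, clear out the old grounds at full speed: turn the spring-return run dial clockwise past its first two clicks to the third and keep it there against its spring; your program finishes while the fingers still hold the dial at the third click. Keep the run dial off until the sleeve is set, and leave the cup, hopper, tin and brush where they are.

Things in the scene. Friction and masses are not known exactly. Their poses are not given: they have to be found in the camera images.
- mill: Bench coffee mill, black with a bare aluminium deck, fixed on the table: oval base 170 x 290 mm, pedestal, housing 130 (x) x 270 mm (y). Origin: on the table under its middle, z up. Flat deck 250 mm up, hopper taken off. On it stand only the grind sleeve (vertical axis at x 0, y +70 mm, on the round burr head) and the run dial (vertical axis at x 0, y -60 mm). Deck marks do not stand out.
- sleeve_grip (a point): Grind sleeve: knurled black upright round grip, 52 mm across, 30 mm high (258.5 to 288.5 mm above the table), round the open hopper throat. This point: on its axis, half-way up the grip. Below it a black skirt of 36 mm radius, 8 mm thick, turns with it on the deck. x axis: from the axis along the white index line on the skirt; z up.
- grind_sleeve (a joint): Rad, growing clockwise from above. Settings 1 to 8 are 0.35 apart: 1 = 0 (stop), 5 = 1.40, 8 = 2.45 (stop). Starts between 1 and 3 (0 to 0.72). Each clicks: let go in between, it drops to the nearer one; 0.12 N m passes a click. Deck marks show the settings, those of 1 and 5 long (16 mm), others 8 mm. The index line points at 4.367 - joint rad anticlockwise from the mill's +x (2.967 at 5).
- dial_grip (a point): Run dial: black upright bar grip 46 mm long (x), 14 mm wide (y), 26 mm high (258.5 to 284.5 mm above the table) on a round skirt of 23 mm radius, 8 mm thick. This point: on the dial's vertical axis, half-way up the bar. x axis: along the bar to the end with the white line on top; z up.
- run_dial (a joint): Rad, growing clockwise from above: 0 = off (dot), clicks at 0.4, 0.8 and 1.2 (one, two, three strokes; three = full speed), stop at 1.32. Starts at 0. White end points at 3.742 - joint rad anticlockwise from the mill's +x. Once let go, a spring returns it to 0 over all the clicks. It takes 0.13 N m to leave 0, 0.19 N m to reach the third click, 0.15 N m to hold there.
- cup: White mug, 72 mm across and 82 mm high, standing on the mill's base plate under the chute. Bystander: leave it. Origin under its middle.
- hopper: The mill's clear bean hopper, standing upside down on its black lid: 124 mm across, 135 mm high. Bystander: leave it. Origin under its middle.
- bean_tin: Closed steel tin with a paper band, 90 mm across, 120 mm high. Bystander: leave it. Origin under its middle.
- brush: Cleaning brush, 170 mm long, lying on the table. Bystander: leave it.

How it is judged:
On the way, in this order (a step that is already met when the one before it is completed fails the run):
1. the grind sleeve is at setting 5 and let go (value of joint grind_sleeve between 1.28 and 1.52 rad and contact force between each of the arm, the fingers and grind_sleeve below 0.1 N), for 0.2 s.
2. the run dial is turned to its third click (value of joint run_dial above 1.06 rad and contact force between the fingers and run_dial above 0.5 N), for 0.2 s.
At the end, for the whole second after the job is handed in: The grind sleeve rests at setting 5 (1.40 rad, within 0.12) and the run dial is held by the fingers at its third click (1.06 rad or more, 1.2 nominal) through the last second, with a contact force above 0.5 N (all of step 2 and value of joint grind_sleeve between 1.28 and 1.52 rad); the arm keeps its last pose, push and grip.
It fails at once if the run dial is turned to a click while the sleeve is not at setting 5 (value of joint run_dial above 0.3 rad and (value of joint grind_sleeve below 1.25 rad or value of joint grind_sleeve above 1.55 rad)).
It fails at once if a bystander is shifted by more than 30 mm (distance of any of cup, hopper, bean_tin, brush from where it was at the start of the episode above 0.03 m).
It also fails if it takes over 58 s, if anything falls off the work surface, if the arm or the gripper's body presses on something with over 40 N, if the wrist force passes 120 N, or if a joint passes its speed limit or range.

## Working session

There is one attempt and no reset: what is moved stays moved. The work goes in short steps, Python scripts to look and compute and a tool call to move; the robot and the scene stay as the last step left them, time stands still between calls to the robot, and variables do not carry over. Pictures are saved under pics/ and viewed, and the job is handed in when it is done.

Besides the shell and the picture viewer there is one more tool, called after "Emit:" as name([rows], argument=value, ...), one row to a line, values as JSON. servo_tool: Moves the arm, as the interface text tells. Its arguments: {"type":"object","properties":{"targets":{"type":"array","items":{"type":"object","properties":{"slide":{"type":"array","items":{"type":"number"}},"turn":{"type":"array","items":{"type":"number"}}}}},"claw":{"type":"number"},"squeeze":{"type":"number"}},"required":["targets"]}

```bash
mkdir -p pics; cat > h.py <<'E'
import numpy as np, cv2
from scipy.spatial.transform import Rotation as R
from rig import status, viewer, arm
def grab(name,fn):
    s=status.state(); f=viewer.grab_frame(name)
    cv2.imwrite('pics/'+fn,cv2.cvtColor(f['frame'],cv2.COLOR_RGB2BGR))
    if 'hand_eye' in f:
        T=np.eye(4);T[:3,:3]=R.from_euler('xyz',s['orientation']).as_matrix();T[:3,3]=s['tcp_pos']
        M=T@f['hand_eye']
    else: M=f['world_from_camera']
    np.savez('pics/'+fn+'.npz',K=f['K'],M=M,im=f['frame'])
    return f['frame'],f['K'],M
def load(fn):
    d=np.load('pics/'+fn+'.npz'); return d['im'],d['K'],d['M']
def ray(K,M,u,v,z):
    d=M[:3,:3]@np.linalg.inv(K)@np.array([u,v,1.]); o=M[:3,3]
    return o+d*(z-o[2])/d[2]
def proj(K,M,p):
    p=np.linalg.inv(M)@np.append(p,1); q=K@p[:3]; return q[:2]/q[2]
E
python3 - <<'E'
from h import *
for n in ['scene','side','wrist']:
    im,K,M=grab(n,n+'1.png'); print(n,M.round(3).tolist(),K.round(0).tolist())
print(status.state())
E
```

```text
scene [[0.701, 0.611, -0.368, 0.91], [0.713, -0.608, 0.349, -0.427], [-0.011, -0.507, -0.862, 1.199], [0.0, 0.0, 0.0, 1.0]] [[399.0, 0.0, 273.0], [0.0, 399.0, 213.0], [0.0, 0.0, 1.0]]
side [[-0.897, -0.249, 0.366, 0.015], [-0.442, 0.5, -0.745, 0.938], [0.003, -0.83, -0.558, 0.869], [0.0, 0.0, 0.0, 1.0]] [[425.0, 0.0, 287.0], [0.0, 425.0, 215.0], [0.0, 0.0, 1.0]]
wrist [[1.0, 0.001, -0.001, 0.625], [0.0, -0.953, -0.304, 0.083], [-0.002, 0.304, -0.953, 0.384], [0.0, 0.0, 0.0, 1.0]] [[295.0, 0.0, 275.0], [0.0, 295.0, 209.0], [0.0, 0.0, 1.0]]
{'t': 0.15, 'q': array([-0.06820973,  0.4117122 , -0.01274585,  1.59681807,  0.00559478,
        1.13433241, -0.08222378]), 'joint_vel': array([ 0.00111547, -0.00256938, -0.00014112, -0.00316888,  0.00036462,
       -0.00053741,  0.00124352]), 'joint_efforts': array([ 1.23447033e-03, -5.88331139e+01,  6.41932636e-01, -2.91289848e+01,
       -5.37989591e-02,  1.57438387e-02,  1.06989046e-04]), 'tcp_pos': array([ 6.24613126e-01, -5.50440301e-06,  2.22018368e-01]), 'orientation': array([3.14152433e+00, 1.23269857e-03, 3.81991900e-05]), 'wrist_force': array([ 0.74457611,  0.70014187, -0.25575347]), 'ft_torque': array([-0.00717696,  0.03746867, -0.06523337]), 'gripper_width': 1.002538942068499}
```

View pics/scene1.png

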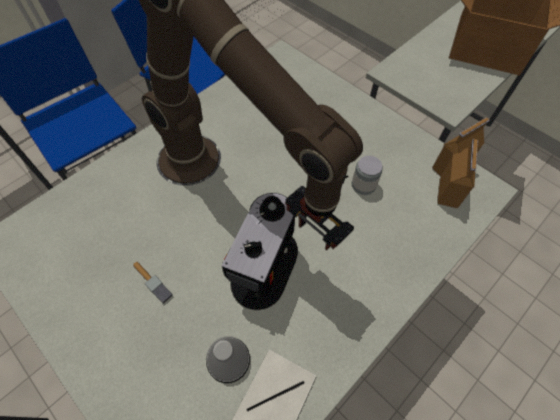

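View pics/side1.png

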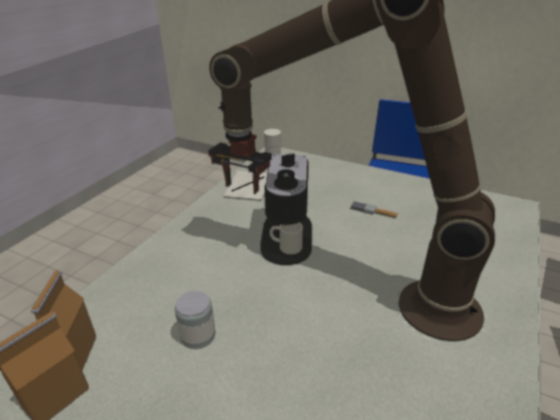

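View pics/wrist1.png

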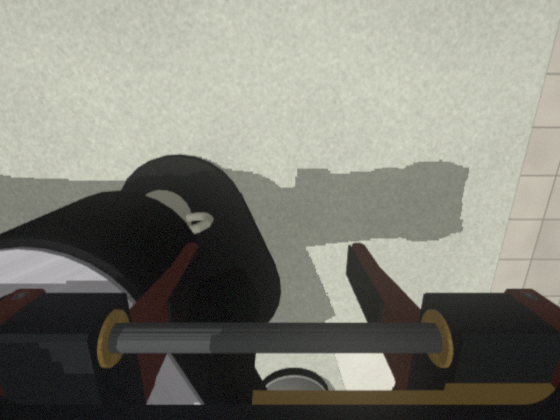

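The scene view shows the mill at about (262,240) px, with the sleeve at (270,207) and the dial at (254,248). The gripper is beside it and below deck-top height, so I'll measure before I raise it.

```bash
python3 - <<'E'
from h import *
im,K,M=load('scene1.png')
c=im[170:320,190:340,::-1]
cv2.imwrite('pics/sz.png',cv2.convertScaleAbs(cv2.resize(c,(600,600),interpolation=cv2.INTER_CUBIC),alpha=1.8))
for n,u,v,z in [('sl',270,205,.2885),('di',254,247,.2845)]: print(n,ray(K,M,u,v,z))
im,K,M=load('side1.png')
for n,u,v,z in [('sl',288,176,.2885),('di',289,158,.2845)]: print(n,ray(K,M,u,v,z))
E
```

```text
sl [ 0.497756   -0.04652032  0.2885    ]
di [ 0.55677506 -0.1608141   0.2845    ]
sl [ 0.48014892 -0.01832864  0.2885    ]
di [ 0.53133003 -0.12986254  0.2845    ]
```

View pics/sz.png

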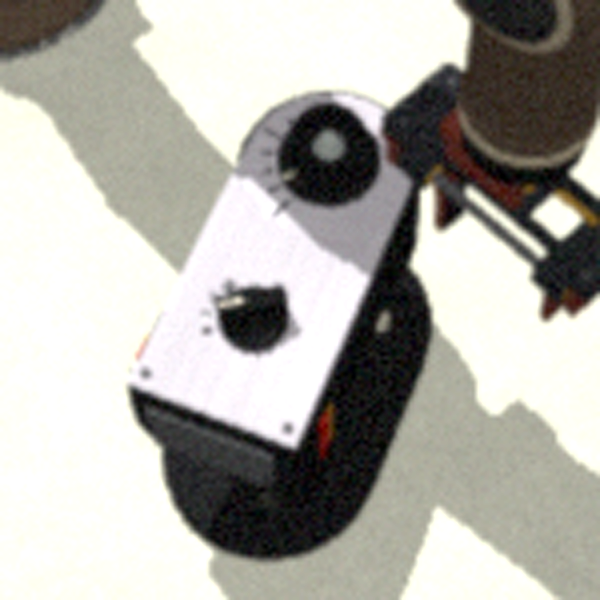

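The zoom shows the sleeve grip top at about (272,206) px, its index line at the lower left, and the dial at (253,249). Next I'll raise the arm and shift it for a clear wrist view.

Emit:
servo_tool([
  {"slide": [0,0,4],"turn": [0,0,0]},
  {"slide": [0,0,8],"turn": [0,0,0]},
  {"slide": [-2,-1,12],"turn": [0,0,0]},
  {"slide": [-6,-2,15],"turn": [0,0,0]},
  {"slide": [-9,-2,16],"turn": [0,0,0]},
])

```text
t: 0.57
tcp_pos: [0.5371, -0.0211, 0.3831]
orientation: [3.141, -0.001, -0.001]
wrist_force: [0.2, -0.5, 0.3]
gripper_width: 1.004
```

```bash
python3 - <<'E'
from h import *
im,K,M=grab('wrist','w2.png'); print(status.state()['tcp_pos'],status.state()['t'])
cv2.imwrite('pics/w2b.png',cv2.convertScaleAbs(cv2.resize(im[:,:,::-1],(800,600),interpolation=cv2.INTER_CUBIC),alpha=1.8))
E
```

```text
[ 0.5317035  -0.02152291  0.38741481] 0.6167
```

View pics/w2b.png

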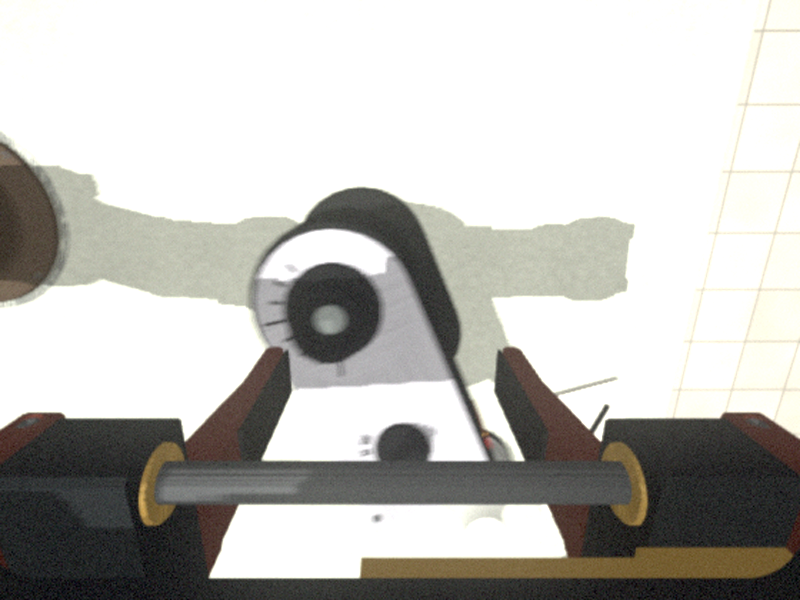

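The wrist view shows the sleeve at about (333,313) and the dial at (403,443) in the 800 px picture, with the dial partly hidden. The arm had not settled, so I'll move -y for a second, settled view.

Emit:
servo_tool([
  {"slide": [-1,-4,1.5],"turn": [0,0,0]},
  {"slide": [-2,-8,3],"turn": [0,0,0]},
  {"slide": [-2,-10,3],"turn": [0,0,0]},
  {"slide": [-2,-10,3],"turn": [0,0,0]},
  {"slide": [-2,-10,3],"turn": [0,0,0]},
])

```text
t: 1.03
tcp_pos: [0.5113, -0.1231, 0.4176]
orientation: [3.141, -0.004, -0.006]
wrist_force: [-0.6, 0.6, 1.4]
gripper_width: 1.001
```

```bash
python3 - <<'E'
from h import *
im,K,M=grab('wrist','w3.png'); s=status.state();print(s['tcp_pos'],s['t'],abs(s['joint_vel']).max())
im,K,M=grab('wrist','w3.png')
cv2.imwrite('pics/w3b.png',cv2.convertScaleAbs(cv2.resize(im[:,:,::-1],(800,600),interpolation=cv2.INTER_CUBIC),alpha=1.3))
cv2.imwrite('pics/w3c.png',cv2.convertScaleAbs(cv2.resize(im[100:300,150:410,::-1],(780,600),interpolation=cv2.INTER_CUBIC),alpha=1.5))
s2,K,M=grab('scene','s3.png')
cv2.imwrite('pics/s3c.png',cv2.convertScaleAbs(cv2.resize(s2[170:320,190:340,::-1],(600,600),interpolation=cv2.INTER_CUBIC),alpha=1.3))
E
```

```text
[ 0.51159311 -0.12130385  0.41707816] 1.0833 0.02682531515955835
```

View pics/w3b.png

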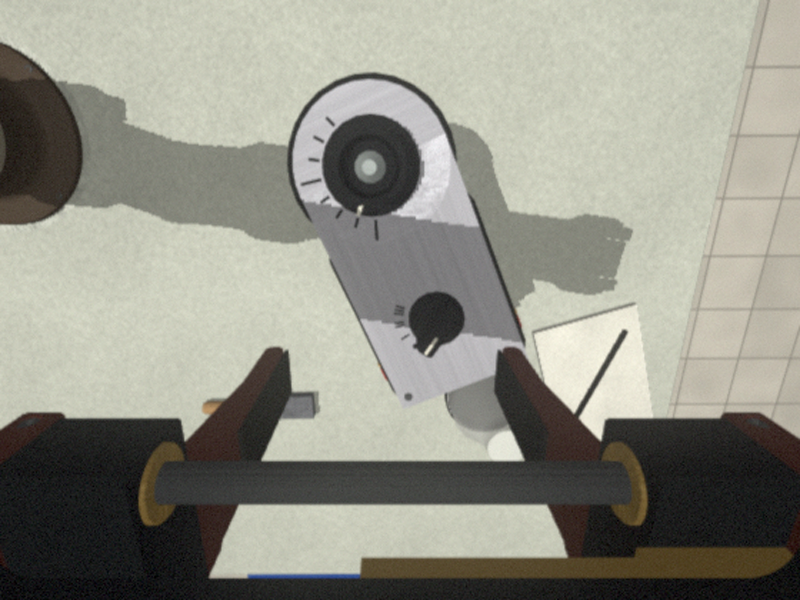

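View pics/w3c.png

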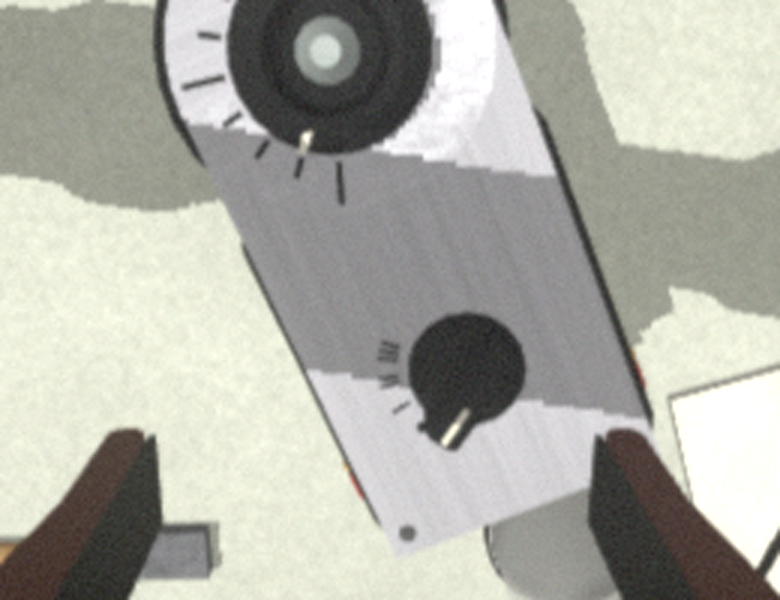

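View pics/s3c.png

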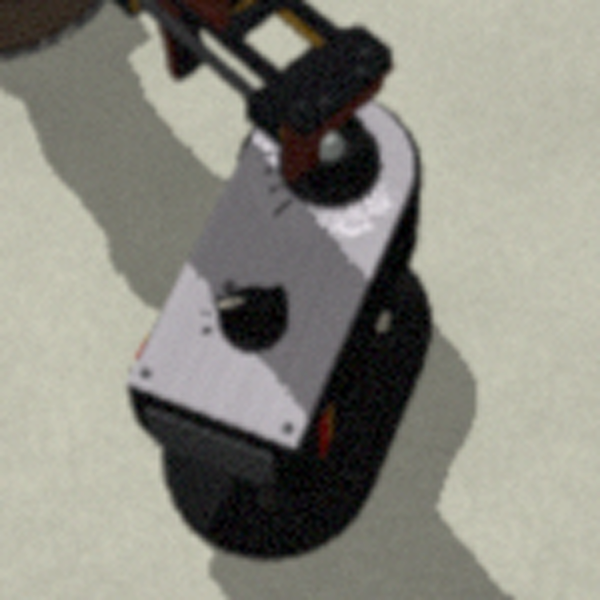

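The wrist view is clear. In the 780 px crop the sleeve centre is at about (330,50), the index line at (307,140) is on the second mark (setting 2), and the dial skirt is at (467,368) with its white end at (455,428). Now I'll fit these precisely.

```bash
python3 - <<'E'
from h import *
from scipy.optimize import least_squares
im,K,M=load('w3.png')
g=cv2.cvtColor(im,cv2.COLOR_RGB2GRAY)
def circ(u0,v0,r0,z,r1):
    # radial edge: strongest dark->bright outward, mapped to plane z, robust circle fit
    P=[]
    for a in np.arange(0,2*np.pi,.05):
        rr=np.arange(r0*.75,r0*1.3,.25)
        u=u0+rr*np.cos(a);v=v0+rr*np.sin(a)
        s=cv2.remap(cv2.GaussianBlur(g,(3,3),0),u.astype(np.float32)[None],v.astype(np.float32)[None],cv2.INTER_LINEAR)[0].astype(float)
        d=np.gradient(s);i=d.argmax()
        if d[i]>4: P.append(ray(K,M,u[i],v[i],z)[:2])
    P=np.array(P)
    c0=ray(K,M,u0,v0,z)[:2]
    f=least_squares(lambda x:np.hypot(*(P-x[:2]).T)-x[2],[*c0,r1],loss='soft_l1',f_scale=.001)
    return f.x,len(P)
s,n=circ(150+330/3,100+50/3,34.6,.2585,.036);print('sleeve',s,n)
d,n=circ(150+467/3,100+368/3,19.5,.2585,.023);print('dial',d,n)
v=s[:2]-d[:2];print('dist',np.hypot(*v),'mill yaw',np.arctan2(v[1],v[0])-np.pi/2)
yaw=np.arctan2(v[1],v[0])-np.pi/2
p=ray(K,M,150+307/3,100+138/3,.2585);a=np.arctan2(*(p[:2]-s[:2])[::-1]);print('idx',a,'joint',(4.367-(a-yaw)+np.pi)%(2*np.pi)-np.pi)
p=ray(K,M,150+455/3,100+428/3,.2845);a=np.arctan2(*(p[:2]-d[:2])[::-1]);print('dial ang',a,'joint',(3.742-(a-yaw)+np.pi)%(2*np.pi)-np.pi)
print(ray(K,M,150+328/3,100+50/3,.2885))
im,K,M=load('scene1.png')
print('scene proj',proj(K,M,np.array([*s[:2],.2885])),proj(K,M,np.array([*d[:2],.2585])))
E
```

```text
sleeve [ 0.49705907 -0.03965581  0.03552731] 126
dial [ 0.54715159 -0.15794935  0.02291274] 120
dist 0.1284625355849128 mill yaw 0.4005650425589442
idx -1.8504940537974945 joint 0.3348737891768536
dial ang -1.9972242614737736 joint -0.14339600314686862
[ 0.49783957 -0.03972963  0.2885    ]
scene proj [271.64825916 203.30750682] [252.78820543 248.25492364]
```

The fits agree: sleeve axis (0.497,-0.040), dial axis (0.547,-0.158), spacing 128.5 mm against 130 nominal, mill yaw 0.40, and sleeve at setting 2. Next I'll go above the sleeve with yaw +0.5.

Emit:
servo_tool([
  {"slide": [-0.4,2.5,0],"turn": [0,0,0.12]},
  {"slide": [-0.8,5,-1],"turn": [0,0,0.24]},
  {"slide": [-1.2,7,-3],"turn": [0,0,0.36]},
  {"slide": [-1.5,8.1,-6],"turn": [0,0,0.48]},
  {"slide": [-1.5,8.1,-8.5],"turn": [0,0,0.5]},
])

```text
t: 1.6
tcp_pos: [0.4963, -0.0341, 0.3302]
orientation: [-3.14, -0.003, 0.514]
wrist_force: [-0.6, -0.1, -0.1]
gripper_width: 1.001
```

Emit:
servo_tool([
  {"slide": [0,0,0],"turn": [0,0,0]},
  {"slide": [0,0,0],"turn": [0,0,0]},
])

```text
t: 1.77
tcp_pos: [0.4956, -0.0322, 0.3292]
orientation: [-3.138, -0.001, 0.517]
wrist_force: [-0.3, -0.0, 1.3]
gripper_width: 1.002
```

```bash
python3 - <<'E'
from h import *
im,K,M=grab('wrist','w4.png'); s=status.state();print(s['tcp_pos'],s['orientation'],s['t'],abs(s['joint_vel']).max(),s['wrist_force'])
im,K,M=grab('side','d4.png')
cv2.imwrite('pics/d4c.png',cv2.convertScaleAbs(cv2.resize(im[110:260,200:350,::-1],(600,600),interpolation=cv2.INTER_CUBIC),alpha=1.5))
E
```

```text
[ 0.49648684 -0.03301137  0.33071045] [-3.13913139e+00 -2.86047677e-03  5.14804626e-01] 1.8167 0.033367535568545326 [0.81615325 0.56481561 0.3668926 ]
```

View pics/w4.png

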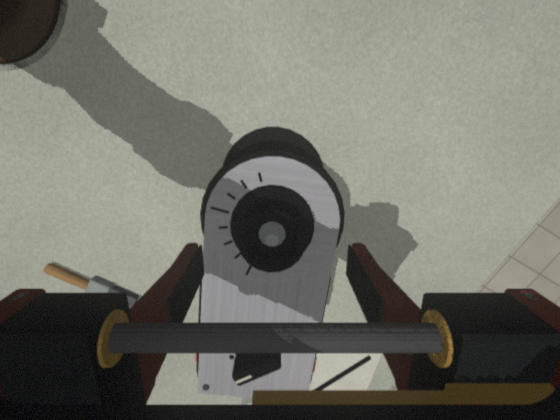

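View pics/d4c.png

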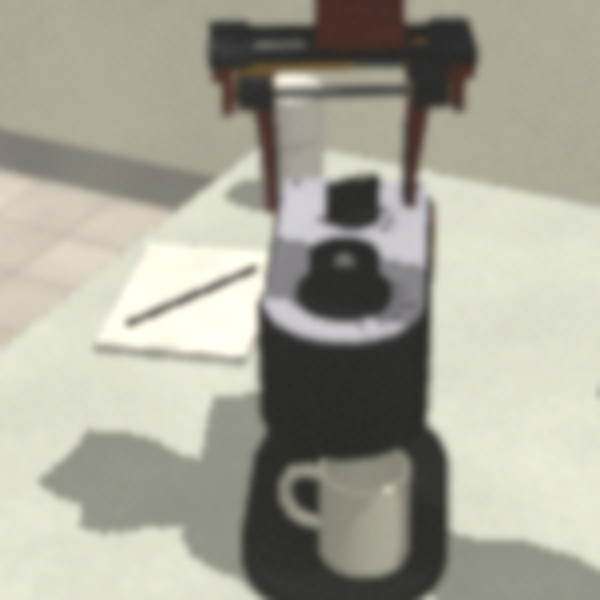

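The wrist view shows the sleeve at about (272,228) px, and the side view shows the fingers above it. I'll check the centre again from this second pose.

```bash
cat >> h.py <<'E'
from scipy.optimize import least_squares
def circ(im,K,M,u0,v0,r0,z,r1):
    g=cv2.GaussianBlur(cv2.cvtColor(im,cv2.COLOR_RGB2GRAY),(3,3),0)
    P=[]
    for a in np.arange(0,2*np.pi,.05):
        rr=np.arange(r0*.75,r0*1.3,.25)
        u=u0+rr*np.cos(a);v=v0+rr*np.sin(a)
        s=cv2.remap(g,u.astype(np.float32)[None],v.astype(np.float32)[None],cv2.INTER_LINEAR)[0].astype(float)
        d=np.gradient(s);i=d.argmax()
        if d[i]>4: P.append(ray(K,M,u[i],v[i],z)[:2])
    P=np.array(P)
    c0=ray(K,M,u0,v0,z)[:2]
    f=least_squares(lambda x:np.hypot(*(P-x[:2]).T)-x[2],[*c0,r1],loss='soft_l1',f_scale=.001)
    return f.x,len(P)
E
python3 - <<'E'
from h import *
im,K,M=load('w4.png')
print(circ(im,K,M,272,228,41,.2585,.036))
cv2.imwrite('pics/w4c.png',cv2.convertScaleAbs(cv2.resize(im[150:310,180:380,::-1],(800,640)[:2] and (750,600),interpolation=cv2.INTER_CUBIC),alpha=1.8))
E
```

```text
(array([ 0.49710847, -0.0408022 ,  0.03687421]), 123)
```

View pics/w4c.png

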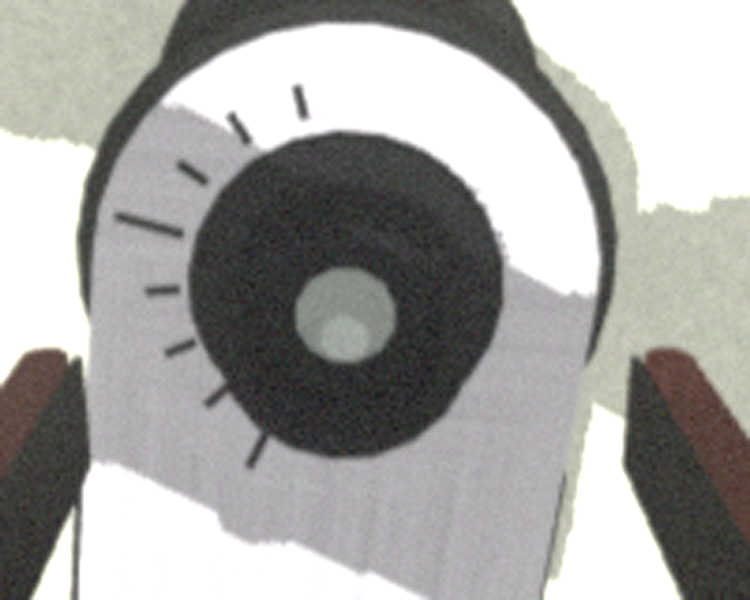

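The two views agree on sleeve centre (0.497,-0.0405). Now I'll correct laterally and descend to TCP z ≈ 0.264.

Emit:
servo_tool([
  {"slide": [0.05,-0.6,-1],"turn": [0,0,0]},
  {"slide": [0.05,-0.75,-3],"turn": [0,0,0]},
  {"slide": [0.05,-0.75,-5],"turn": [0,0,0]},
  {"slide": [0.05,-0.75,-6.5],"turn": [0,0,0]},
  {"slide": [0.05,-0.75,-6.5],"turn": [0,0,0]},
])

```text
t: 2.28
tcp_pos: [0.4965, -0.0419, 0.2643]
orientation: [-3.139, -0.001, 0.512]
wrist_force: [-0.6, -0.7, -0.0]
gripper_width: 0.999
```

Emit:
servo_tool([
  {"slide": [0,0,0],"turn": [0,0,0]},
  {"slide": [0,0,0],"turn": [0,0,0]},
])

```text
t: 2.45
tcp_pos: [0.4971, -0.0425, 0.2651]
orientation: [-3.139, -0.002, 0.511]
wrist_force: [0.2, 0.4, -0.7]
gripper_width: 0.998
```

Emit:
servo_tool([
  {"slide": [0,0.15,-0.1],"turn": [0,0,0]},
  {"slide": [0,0.15,-0.1],"turn": [0,0,0]},
  {"slide": [0,0.15,-0.1],"turn": [0,0,0]},
  {"slide": [0,0.15,-0.1],"turn": [0,0,0]},
  {"slide": [0,0.15,-0.1],"turn": [0,0,0]},
], claw=4.5, squeeze=20)

```text
t: 2.87
tcp_pos: [0.4972, -0.041, 0.2645]
orientation: [-3.14, -0.003, 0.511]
wrist_force: [-0.1, 0.1, -0.8]
gripper_width: 0.659
```

Emit:
servo_tool([
  {"slide": [0,0,0],"turn": [0,0,0]},
  {"slide": [0,0,0],"turn": [0,0,0]},
  {"slide": [0,0,0],"turn": [0,0,0]},
  {"slide": [0,0,0],"turn": [0,0,0]},
])

```text
t: 3.2
tcp_pos: [0.4976, -0.0408, 0.2646]
orientation: [-3.14, -0.004, 0.512]
wrist_force: [1.9, 1.5, -0.5]
gripper_width: 0.59
```

Gripped at 52 mm. Now I'll turn clockwise by 1.05 rad.

Emit:
servo_tool([
  {"slide": [0,0,0],"turn": [0,0,-0.11]},
  {"slide": [0,0,0],"turn": [0,0,-0.22]},
  {"slide": [0,0,0],"turn": [0,0,-0.33]},
  {"slide": [0,0,0],"turn": [0,0,-0.44]},
  {"slide": [0,0,0],"turn": [0,0,-0.55]},
])

```text
t: 3.62
tcp_pos: [0.4964, -0.0411, 0.2646]
orientation: [-3.14, -0.001, -0.044]
wrist_force: [-3.7, 0.5, 3.5]
gripper_width: 0.59
```

Emit:
servo_tool([
  {"slide": [0,0,0],"turn": [0,0,-0.11]},
  {"slide": [0,0,0],"turn": [0,0,-0.22]},
  {"slide": [0,0,0],"turn": [0,0,-0.33]},
  {"slide": [0,0,0],"turn": [0,0,-0.44]},
  {"slide": [0,0,0],"turn": [0,0,-0.51]},
])

```text
t: 4.03
tcp_pos: [0.4953, -0.0407, 0.2646]
orientation: [-3.141, 0.001, -0.56]
wrist_force: [-3.5, 1.0, 2.6]
gripper_width: 0.589
```

Emit:
servo_tool([
  {"slide": [0,0,0],"turn": [0,0,0]},
  {"slide": [0,0,0],"turn": [0,0,0]},
])

```text
t: 4.2
tcp_pos: [0.4953, -0.0407, 0.2646]
orientation: [-3.141, 0.001, -0.558]
wrist_force: [-0.1, 1.1, -0.2]
gripper_width: 0.589
```

```bash
python3 - <<'E'
from h import *
im,K,M=grab('wrist','w5.png'); s=status.state();print(s['tcp_pos'],s['orientation'],s['t'],s['wrist_force'],s['ft_torque'])
cv2.imwrite('pics/w5c.png',cv2.convertScaleAbs(cv2.resize(im[150:310,180:380,::-1],(750,600),interpolation=cv2.INTER_CUBIC),alpha=1.8))
E
```

```text
[ 0.49525515 -0.0407093   0.26459592] [-3.14120822e+00  1.19996695e-03 -5.57178518e-01] 4.25 [0.35355823 1.06066609 0.40804912] [0.16869359 0.04077257 0.03594511]
```

View pics/w5c.png

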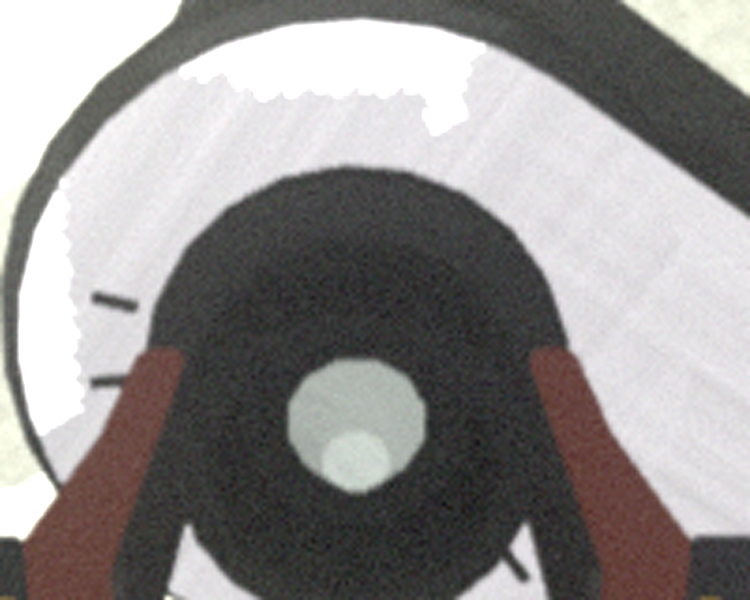

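The throat and both fingers are visible, but the index line is hidden behind the left finger. I'll open straight, rise, and check it.

Emit:
servo_tool([
  {"slide": [0,0,0],"turn": [0,0,0]},
  {"slide": [0,0,0],"turn": [0,0,0]},
  {"slide": [0,0,0],"turn": [0,0,0]},
  {"slide": [0,0,0],"turn": [0,0,0]},
  {"slide": [0,0,0],"turn": [0,0,0]},
], claw=8.7)

```text
t: 4.67
tcp_pos: [0.4952, -0.0408, 0.2645]
orientation: [-3.141, 0.001, -0.557]
wrist_force: [0.0, 0.3, -0.5]
gripper_width: 0.927
```

Emit:
servo_tool([
  {"slide": [0,0,2],"turn": [0,0,0]},
  {"slide": [0,0,5],"turn": [0,0,0]},
  {"slide": [1.5,-3,9],"turn": [0,0,0]},
  {"slide": [3,-7,12],"turn": [0,0,0]},
  {"slide": [4,-10,13],"turn": [0,0,0]},
])

```text
t: 5.08
tcp_pos: [0.5327, -0.1307, 0.3929]
orientation: [-3.139, -0.002, -0.553]
wrist_force: [1.5, -0.9, -0.1]
gripper_width: 0.988
```

Emit:
servo_tool([
  {"slide": [0,0,0],"turn": [0,0,0]},
  {"slide": [0,0,0],"turn": [0,0,0]},
  {"slide": [0,0,0],"turn": [0,0,0]},
])

```text
t: 5.33
tcp_pos: [0.5325, -0.1301, 0.3923]
orientation: [-3.139, -0.001, -0.553]
wrist_force: [-1.0, -0.0, -0.1]
gripper_width: 0.991
```

```bash
python3 - <<'E'
from h import *
im,K,M=grab('wrist','w6.png'); s=status.state();print(s['tcp_pos'],s['orientation'],s['t'])
cv2.imwrite('pics/w6b.png',cv2.convertScaleAbs(cv2.resize(im[:,:,::-1],(800,600),interpolation=cv2.INTER_CUBIC),alpha=1.5))
E
```

```text
[ 0.5323228  -0.12950703  0.39192859] [-3.13935459e+00 -1.23740506e-05 -5.52075965e-01] 5.3833
```

View pics/w6b.png

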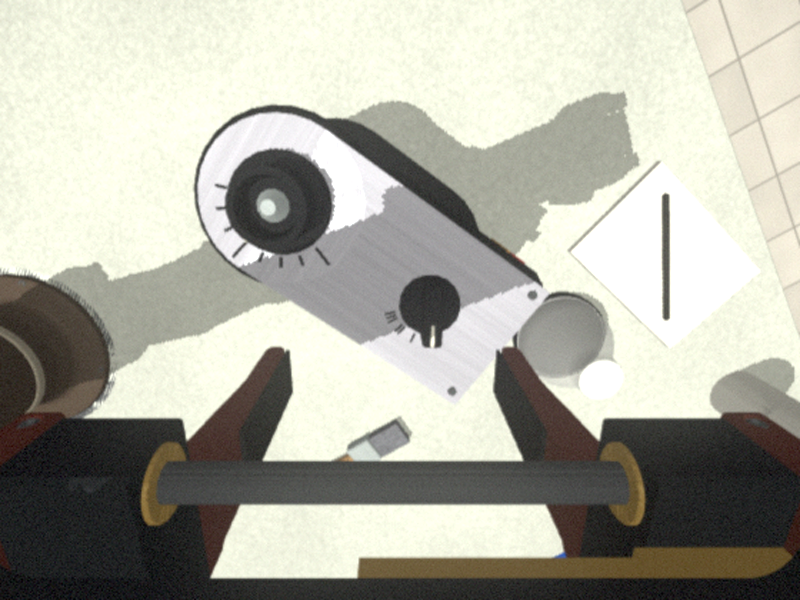

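```bash
python3 - <<'E'
from h import *
im,K,M=load('w6.png')
cv2.imwrite('pics/w6c.png',cv2.convertScaleAbs(cv2.resize(im[90:200,130:280,::-1],(750,550),interpolation=cv2.INTER_CUBIC),alpha=1.6))
s,n=circ(im,K,M,196,141,37,.2585,.036);print(s,n)
d,n=circ(im,K,M,301,213,21,.2585,.023);print(d,n)
for p,z in [((302,235),.2845)]:
    q=ray(K,M,*p,z);print(np.arctan2(*(q[:2]-d[:2])[::-1]))
for j in [1.05,1.40,1.75]:
    a=4.367-j+.4005; print(j,proj(K,M,np.array([s[0]+.034*np.cos(a),s[1]+.034*np.sin(a),.2585])))
E
```

```text
[ 0.49755391 -0.04001459  0.03602246] 126
[ 0.54803191 -0.15811527  0.02267794] 119
-2.1400284264620497
1.05 [183.60872493 172.86574078]
1.4 [173.37997542 166.1277695 ]
1.75 [165.61954097 156.3762261 ]
```

View pics/w6c.png

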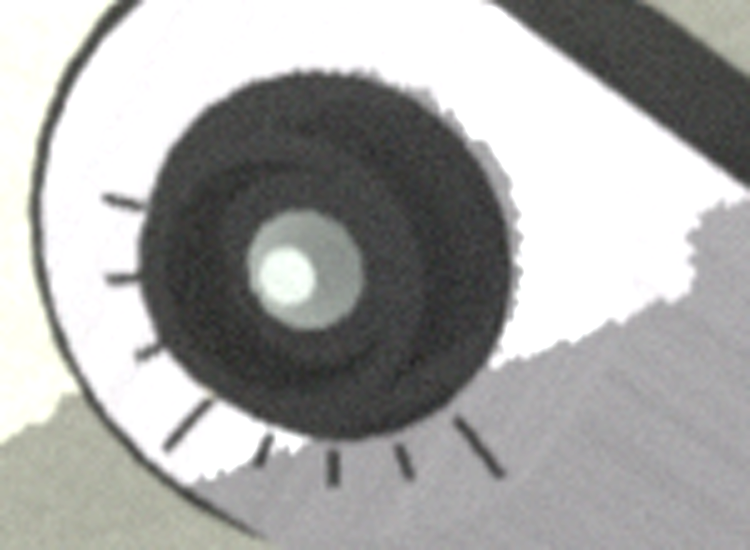

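In this view the grip hides the skirt rim near the long mark for setting 5, crop (190,425). I'll check the index from the other cameras.

```bash
python3 - <<'E'
from h import *
for n,a in [('scene',(170,230,240,310)),('side',(145,205,250,330))]:
    im,K,M=grab(n,n+'7.png')
    c=im[a[0]:a[1],a[2]:a[3],::-1]
    cv2.imwrite(f'pics/{n}7c.png',cv2.convertScaleAbs(cv2.resize(c,None,fx=8,fy=8,interpolation=cv2.INTER_CUBIC),alpha=1.5))
    for j in [.35,1.05,1.40,1.75]:
        t=4.367-j+.4005; p=proj(K,M,np.array([.4973+.034*np.cos(t),-.0402+.034*np.sin(t),.2585])); print(n,j,(p-[a[2],a[0]])*8)
E
```

```text
scene 0.35 [165.35872413 353.94885951]
scene 1.05 [157.5239391  296.14253449]
scene 1.4 [171.13297684 269.12644544]
scene 1.75 [194.50750642 247.7123067 ]
side 0.35 [350.35159772 251.90791134]
side 1.05 [379.75699158 279.29769123]
side 1.4 [378.58447928 295.1473403 ]
side 1.75 [366.25278369 309.91986005]
```

View pics/scene7c.png

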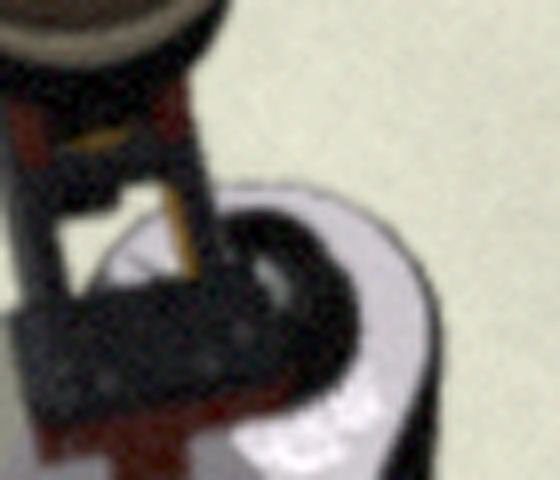

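View pics/side7c.png

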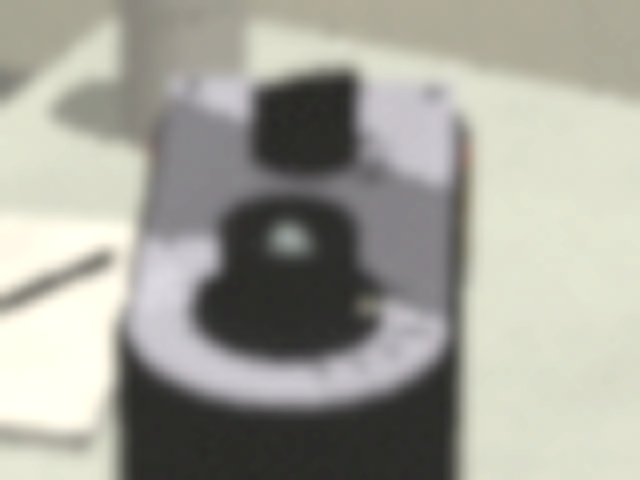

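The side view shows the white index at about (365,304) in the 8x crop, pointing near the long mark. I'll quantify it.

```bash
python3 - <<'E'
from h import *
im,K,M=load('side7.png')
o=np.array([250,145])
c=np.array([.4973,-.0402])
P=lambda r,t,z:(proj(K,M,np.array([c[0]+r*np.cos(t),c[1]+r*np.sin(t),z]))-o)*8
print('skirt x extent',min(P(.036,t,.2585)[0] for t in np.arange(0,6.3,.05)),max(P(.036,t,.2585)[0] for t in np.arange(0,6.3,.05)))
print('skirt y bottom',max(P(.036,t,.2505)[1] for t in np.arange(0,6.3,.05)))
for k,j in enumerate(np.arange(8)*.35):
    t=4.367-j+.4005; print(k+1,'idx31',P(.031,t,.2585).round(),'mark in/out',P(.039,t,.25).round(),P(.047,t,.25).round())
cr=im[172:200,280:312,::-1]
cv2.imwrite('pics/side7d.png',cv2.convertScaleAbs(cv2.resize(cr,None,fx=20,fy=20,interpolation=cv2.INTER_CUBIC),alpha=1.5))
w=im[145:205,250:330].astype(int); yel=(w[...,0]-w[...,2])
ys,xs=np.where((yel>15)); print([(x*8+4,y*8+4,yel[y,x],w[y,x].tolist()) for y,x in zip(ys,xs) if 300<x*8<420 and 250<y*8<340])
E
```

```text
skirt x extent 189.5714914529085 386.0872967875307
skirt y bottom 353.06626117847327
1 idx31 [321. 247.] mark in/out [329. 258.] [337. 248.]
2 idx31 [345. 255.] mark in/out [359. 267.] [373. 260.]
3 idx31 [363. 266.] mark in/out [381. 281.] [400. 277.]
4 idx31 [372. 280.] mark in/out [393. 299.] [414. 298.]
5 idx31 [371. 294.] mark in/out [392. 317.] [413. 320.]
6 idx31 [359. 308.] mark in/out [378. 334.] [396. 340.]
7 idx31 [339. 318.] mark in/out [352. 348.] [366. 357.]
8 idx31 [312. 325.] mark in/out [319. 356.] [325. 367.]
[]
```

View pics/side7d.png

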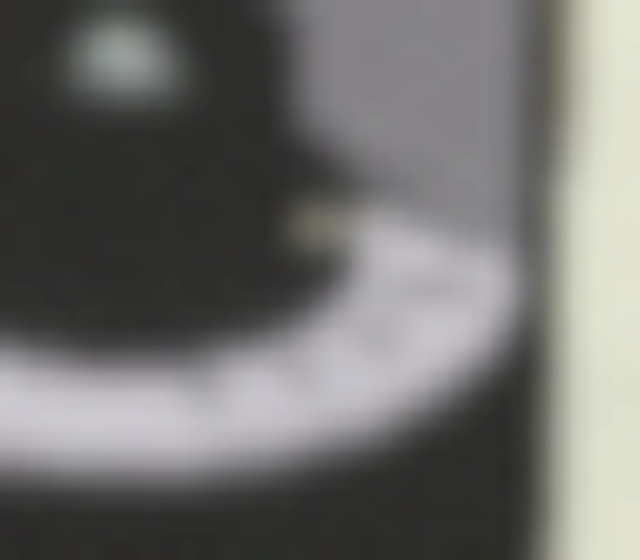

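All eight mark projections share a consistent offset of about +12 px (crop) in y. After removing it, the index is at (370,293) against a prediction of (371,294) for setting 5, so the sleeve is at 5 and released. Next is the dial.

Emit:
servo_tool([
  {"slide": [0.8,-1.5,-1],"turn": [0,0,-0.02]},
  {"slide": [1.55,-2.85,-3],"turn": [0,0,-0.02]},
  {"slide": [1.55,-2.85,-6],"turn": [0,0,-0.02]},
  {"slide": [1.55,-2.85,-8.5],"turn": [0,0,-0.02]},
  {"slide": [1.55,-2.85,-8.5],"turn": [0,0,-0.02]},
], claw=5.5)

```text
t: 5.9
tcp_pos: [0.5453, -0.1573, 0.3009]
orientation: [3.14, 0.008, -0.572]
wrist_force: [-0.6, 0.5, -0.0]
gripper_width: 0.656
```

Emit:
servo_tool([
  {"slide": [0,0,0],"turn": [0,0,0]},
  {"slide": [0,0,0],"turn": [0,0,0]},
])

```text
t: 6.07
tcp_pos: [0.5452, -0.1573, 0.3008]
orientation: [3.139, 0.009, -0.571]
wrist_force: [0.5, -0.9, -0.2]
gripper_width: 0.625
```

```bash
python3 - <<'E'
from h import *
im,K,M=grab('wrist','w8.png'); s=status.state();print(s['tcp_pos'],s['orientation'],s['t'],s['gripper_width'])
cv2.imwrite('pics/w8b.png',cv2.convertScaleAbs(im[:,:,::-1],alpha=1.5))
E
```

```text
[ 0.54565969 -0.15731699  0.30170013] [ 3.14018902  0.00787388 -0.57140304] 6.1167 0.6212926775785402
```

View pics/w8b.png

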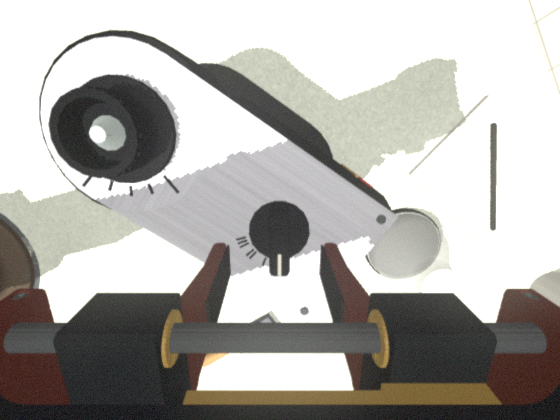

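The bar at (279,265) px is aligned and centred between the fingertips at (225,330). I'll descend now.

Emit:
servo_tool([
  {"slide": [0.2,-0.05,-1.5],"turn": [0,0,0]},
  {"slide": [0.2,-0.05,-3],"turn": [0,0,0]},
  {"slide": [0.2,-0.05,-3.8],"turn": [0,0,0]},
  {"slide": [0.2,-0.05,-3.8],"turn": [0,0,0]},
  {"slide": [0.2,-0.05,-3.8],"turn": [0,0,0]},
])

```text
t: 6.53
tcp_pos: [0.548, -0.1578, 0.2645]
orientation: [3.14, 0.007, -0.571]
wrist_force: [0.5, -0.4, -0.4]
gripper_width: 0.627
```

Emit:
servo_tool([
  {"slide": [0,0,-0.1],"turn": [0,0,0]},
  {"slide": [0,0,-0.1],"turn": [0,0,0]},
  {"slide": [0,0,-0.1],"turn": [0,0,0]},
  {"slide": [0,0,-0.1],"turn": [0,0,0]},
  {"slide": [0,0,-0.1],"turn": [0,0,0]},
], claw=0.5, squeeze=45)

```text
t: 6.95
tcp_pos: [0.5481, -0.1578, 0.2638]
orientation: [3.141, 0.007, -0.571]
wrist_force: [0.1, 0.1, 0.3]
gripper_width: 0.288
```

Emit:
servo_tool([
  {"slide": [0,0,0],"turn": [0,0,0]},
  {"slide": [0,0,0],"turn": [0,0,0]},
  {"slide": [0,0,0],"turn": [0,0,0]},
  {"slide": [0,0,0],"turn": [0,0,0]},
])

```text
t: 7.28
tcp_pos: [0.5481, -0.1579, 0.264]
orientation: [3.141, 0.007, -0.571]
wrist_force: [-1.4, 0.8, 1.3]
gripper_width: 0.157
```

Gripped the bar at 13.8 mm. Now I'll turn it clockwise.

Emit:
servo_tool([
  {"slide": [0,0,0],"turn": [0,0,-0.1]},
  {"slide": [0,0,0],"turn": [0,0,-0.2]},
  {"slide": [0,0,0],"turn": [0,0,-0.3]},
  {"slide": [0,0,0],"turn": [0,0,-0.4]},
  {"slide": [0,0,0],"turn": [0,0,-0.5]},
])

```text
t: 7.7
tcp_pos: [0.5482, -0.158, 0.264]
orientation: [3.141, 0.006, -1.076]
wrist_force: [0.5, -0.0, 0.3]
gripper_width: 0.157
```

Emit:
servo_tool([
  {"slide": [0,0,0],"turn": [0,0,-0.1]},
  {"slide": [0,0,0],"turn": [0,0,-0.2]},
  {"slide": [0,0,0],"turn": [0,0,-0.3]},
  {"slide": [0,0,0],"turn": [0,0,-0.4]},
  {"slide": [0,0,0],"turn": [0,0,-0.5]},
])

```text
t: 8.12
tcp_pos: [0.5482, -0.1582, 0.264]
orientation: [3.141, 0.006, -1.581]
wrist_force: [-0.2, -0.7, 0.6]
gripper_width: 0.154
```

Yaw has moved 1.01 rad; 0.23 more gives 1.24.

Emit:
servo_tool([
  {"slide": [0,0,0],"turn": [0,0,-0.1]},
  {"slide": [0,0,0],"turn": [0,0,-0.2]},
  {"slide": [0,0,0],"turn": [0,0,-0.23]},
  {"slide": [0,0,0],"turn": [0,0,-0.23]},
  {"slide": [0,0,0],"turn": [0,0,-0.23]},
])

```text
t: 8.53
tcp_pos: [0.5482, -0.1583, 0.264]
orientation: [3.141, 0.006, -1.809]
wrist_force: [0.2, -0.2, 0.4]
gripper_width: 0.153
```

```bash
python3 - <<'E'
from h import *
im,K,M=grab('wrist','w9.png'); s=status.state();print(s['tcp_pos'],s['orientation'],s['t'],s['gripper_width'],s['wrist_force'],s['ft_torque'])
cv2.imwrite('pics/w9b.png',cv2.convertScaleAbs(im[:,:,::-1],alpha=1.5))
im,K,M=grab('side','side9.png')
cv2.imwrite('pics/side9c.png',cv2.convertScaleAbs(cv2.resize(im[120:210,240:340,::-1],None,fx=6,fy=6,interpolation=cv2.INTER_CUBIC),alpha=1.5))
im,K,M=grab('scene','scene9.png')
cv2.imwrite('pics/scene9c.png',cv2.convertScaleAbs(cv2.resize(im[180:280,220:320,::-1],None,fx=6,fy=6,interpolation=cv2.INTER_CUBIC),alpha=1.5))
E
```

```text
[ 0.54820054 -0.15830971  0.26400131] [ 3.14082744  0.005651   -1.80892066] 8.5833 0.15740899935957683 [-0.11278117 -0.10236155  0.67889415] [-0.10333671  0.17791542  0.17039472]
```

View pics/w9b.png

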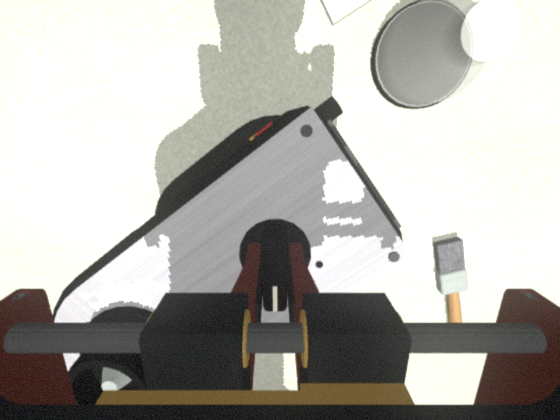

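View pics/side9c.png

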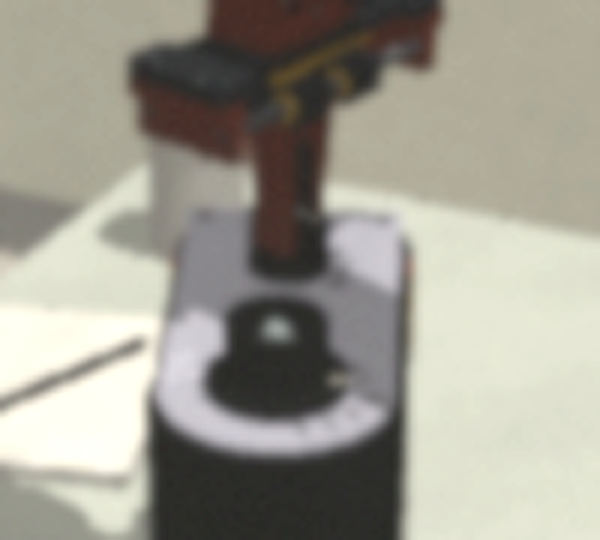

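View pics/scene9c.png

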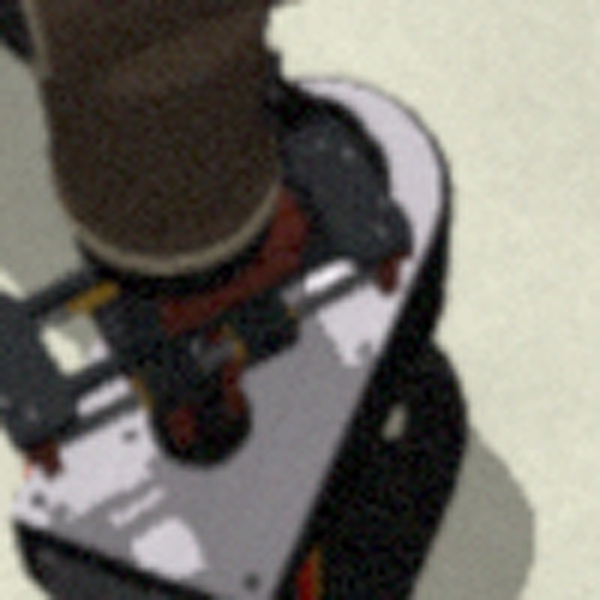

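The wrist view shows the white bar end at (275,297), centred and straight between the pads, so the bar followed the full 1.24 rad turn. The holding torque is 0.17 N m. In the side view the index is unmoved at (340,380) in the crop. I'll hold briefly, then hand in.

Emit:
servo_tool([
  {"slide": [0,0,0],"turn": [0,0,-0.01]},
  {"slide": [0,0,0],"turn": [0,0,-0.01]},
  {"slide": [0,0,0],"turn": [0,0,-0.01]},
  {"slide": [0,0,0],"turn": [0,0,-0.01]},
  {"slide": [0,0,0],"turn": [0,0,-0.01]},
])

```text
t: 9.1
tcp_pos: [0.5482, -0.1583, 0.264]
orientation: [3.141, 0.006, -1.819]
wrist_force: [-1.1, 0.0, 0.2]
gripper_width: 0.154
```

```bash
python3 - <<'E'
from h import *
s=status.state();print(s['tcp_pos'],s['orientation'],s['t'],s['gripper_width'],s['wrist_force'],s['ft_torque'])
print(arm.sign_off())
E
```

```text
[ 0.54816964 -0.15830016  0.26401387] [ 3.14079039  0.00582198 -1.81940376] 9.1 0.15402802005899022 [-1.09599271  0.00954648  0.20813389] [-0.07629845  0.21024282  0.20596894]
the job is handed in; nothing more can be done
None
```

I turned the grind sleeve clockwise from setting 2 to 5 and let go. I then turned the run dial clockwise about 1.25 rad, to its third click. I handed the job in at 9.1 s with the fingers still holding the dial at 45 N.

- **Sleeve:** The side camera put the index line within about 1 px (8x crop) of the setting-5 position, after I corrected a steady offset seen on all the deck marks I could see. It read the same after the dial turn. The wrist view could not confirm it, because the grip hid the line.
- **Dial:** The bar sat straight between the pads at 13.5 to 13.9 mm opening. The torque about the vertical axis was 0.17 to 0.21 N m, which fits the spring load, though that reading can drift by a few hundredths.
- **Bystanders:** The arm did not go near the cup, hopper, tin or brush. I did not measure their positions again at the end.

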